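Hang the spanner rack back on its two hooks

ROBOT

A 7-joint arm with a two-finger parallel gripper is mounted at the origin on the work surface. World frame = base frame: x ahead of the robot, y to its left, z up, the work surface at z = 0. Lengths are in m, angles in degrees, forces in N, time in s.
With the tool pointing down it reaches from about 0.4 to 0.85 m from the base axis. Payload 10.4 kg.
Tool frame: the origin (TCP) lies between the finger pads; the fingertips stand ctrl.tips_ahead ahead of it and the grasp point (between the pads) is the TCP (ctrl.tips_ahead is the distance from the TCP to the fingertips, in m); z points along the fingers, y is the direction in which the jaws open and shut (so a half turn about z gives the same grasp; the last joint's range is limited). The gripper opens to 87 mm and grips with 3 to 60 N. Pads are 19 mm wide; open, the fingers measure 117 mm over their backs; the gripper's body (75 mm by 190 mm) begins 51 mm behind the grasp point.
Start: joints at [74.336, 19.034, -3.707, 83.658, 1.238, 77.344, -5.071], TCP at [0.155, -0.605, 0.242] pointing down, gripper open.
Joint ranges: [-148.97, 148.97], [-28.65, 121.19], [-84.17, 76.75], [9.2, 138.47], [-72.65, 252.65], [3.7, 117.97], [-149.18, 149.18]. Speed limits (degrees/s): [127.2, 127.2, 159.86, 159.86, 180, 180, 180].

INTERFACE

Orientations are given as a 3x3 rotation matrix whose columns are the frame's x, y, z axes.
In Python, from cell import status, eyes, order, ctrl gives the robot as it stands. The module is installed in compiled form; this text tells all that it offers.
- The arm moves only by the shell command python3 -m inch 'ROWS' [FORCE]. ROWS is JSON, a list of rows, each a list of 5 numbers: the closure, from 0 (fully open) to 1 (shut), then the shift along the tool's x, y, z in mm, then the turn about the tool's z in rad. A call has 1 to 20 rows; each row shifts and turns the commanded pose from where the row before left it, along the tool's axes as they then stand; what a row does not reach is not made up. A row lasts 1/10 s, in which the tool goes at most 50 mm and 8.59 degrees, less where a joint would pass 70% of its speed; a pose out of reach is approached as far as the arm can. A call is refused whole if a number of a shift passes 50 or a number of a turn 0.15, either way. A call with a gripper value outside its range is refused whole. The fingers move at their own pace and stop on an object; FORCE is the grip in N (left out, the last holds). Time passes only in rows, so rows that do not move let the fingers close. It gives the time, the measured TCP pose, the force and the opening at its end, in the units of the state.
- status.observe(): the state, without advancing time (a new reading comes with each control period).
- eyes.camera(name): name is "side" or "top" or "wrist"; returns a dict with "frame" (420x560x3 uint8, red, green, blue), "range_z" (420x560 float32, m along the optical axis (not along the pixel's ray), 0 where there is no reading), "intrinsics" (3x3 intrinsics, pixels), "k1" (the pictures are not rectified: a ray, as slopes to the right and down, at radius r is drawn at 1 + k1 r^2 times it, then the intrinsics apply), "rvec" (rotation vector, rad) and "tvec" (3), from world to camera coordinates, as OpenCV has them; the wrist camera has in their place "mount" (4x4, takes a point from camera to tool coordinates, whose origin is the TCP and whose axes are the flange's). Camera axes: x right, y down, z forward; pixel columns grow to the right and rows downward; lengths in m; the calibration is good to about 2 mm. A picture is of the moment at which its call begins: read the wrist's pose just before it.
- order.sign_off(): hands the job in, once; it reports no verdict.
The state is a dict: "t": time; "joint_pos": joint angles; "joint_velocities": joint speeds; "effort": joint torques, N m; "position": TCP position; "orientation": TCP orientation; "force": force on the tool from outside, world axes, zero at the start; "wrist_torque": the same for the moment, N m; "width": opening from 0.0 (shut) to 1.0 (fully open).
Only numpy, scipy, OpenCV 4.12 (cv2) and the standard library are available. Lean on these libraries where they do the work, as an engineer would, in place of code of your own. Each camera call takes 0.05 s, during which the arm holds its last target.

TASK

Take the empty spanner rack out of its leaning cradle by its grip tab and hang it on the hook stand, one window over each hook, with its row of pegs facing outward, away from the stand. Lower it until both hooks carry it while you still hold it, and only then let go, so that it is left hanging still. Leave everything else on the bench where it is.

Things in the scene. Friction and masses are not known exactly. Their poses are not given: they have to be found in the camera images.
- rack: The spanner rack: bare aluminium plate 6 mm thick (x), 200 mm wide (y), 155 mm tall with its tab (z), 0.3 to 0.45 kg, centre of mass near z = 61 mm. Origin: middle of the lower edge, mid-thickness. Front face -x. At the start it leans, unfastened, in the cradle, 0.6 rad from vertical, top towards the cradle's -x (robot) side, front face down.
- grip_tab (a point): Middle of the rack's grip tab (rack z = 132 mm): a flat 6 mm thick tab, 60 mm wide (y), standing up in the middle from the rack's 110 mm high shoulder to z = 155 mm. Axes as the rack's.
- peg_row (a point): Tip of the middle peg: five steel pegs, 8 mm thick, stick out 25 mm from the rack's front (-x) face at z = 20 mm, y = -60 to +60 mm in steps of 30. Axes as the rack's.
- eye_left (a point): Middle of the upper edge of the rack's left window (rack y = +65, z = 90 mm, mid-thickness): the edge that rests on the left hook. The window is a through hole 32 mm wide, from z = 50 to 90 mm; a 20 mm high bar closes it above. Axes as the rack's.
- eye_right (a point): The same for the right window (rack y = -65 mm).
- cradle: Fixed dark steel cradle. Origin under its foot (150 x 220 x 12 mm). The rack's lower edge stands on a lipless ledge 60 mm above the bench at x = +50 mm; its side margins lie on two 14 mm wide rails at y = +-90 mm on the rack's front side, leaning 0.6 rad to -x and ending 105 mm up the rack, below its tab. The rack lifts out along its own z.
- stand: Fixed hook stand. Origin under its foot (130 x 260 x 12 mm). Two posts on its +x side, 182 mm tall, carry a perforated strip 256 mm wide, front face at x = 0, top 182 mm above the bench; nothing is above it. The hooks point to the stand's -x side.
- hook_left: Left hook (stand y = +65 mm). Origin: the seat, on top of its bar, midway along, 170 mm above the bench and 24 mm in front of the strip; axes as the stand's. Round steel bar 8 mm thick, level from the strip (x = +24 mm) to x = -18 mm, then rising steeply; the tip ends at x = -30 mm, 14 mm above the seat.
- hook_right: Right hook of the stand, the same shape, at stand y = -65 mm.
- screwdriver: loose bystander: screwdriver with a black handle, 190 mm, lying between the two stands
- mallet: loose bystander: hammer with a wooden handle, 260 mm, lying on the bench
- brush: loose bystander: brush, 200 mm, lying near the far edge
- spanner: loose bystander: open spanner, 180 mm, lying near the robot
- block: loose bystander: aluminium block 90 x 50 x 40 mm, lying near the robot
- taper: loose bystander: steel tapered tool holder, 64 mm wide, 100 mm tall, standing near the far edge
- oil: loose bystander: grey can, 60 mm wide, 100 mm tall, standing at the front right of the bench
Mind the look-alikes: they are no part of the job. Of the things that look like the rack, the largest one is meant.

How it is judged:
By the outcome, as a careful person would: the job done as asked, in the order asked, and still so for the second after the job is handed in, with the robot touching nothing.
It also fails if it takes over 58 s, if anything falls off the work surface, if the arm or the gripper's body presses on something with over 40 N, if the wrist force passes 120 N, or if a joint passes its speed limit or range.

## Working session

There is one attempt and no reset: what is moved stays moved. The work goes in short steps, Python scripts to look and compute and a shell command to move; the robot and the scene stay as the last step left them, time stands still between calls to the robot, and variables do not carry over. Pictures are saved under pics/ and viewed, and the job is handed in when it is done.

```bash
mkdir -p pics; ls; cat > h.py <<'E'
import numpy as np,cv2,pickle
from cell import status,eyes,order,ctrl
def snap(name,tag):
    s=status.observe(); c=eyes.camera(name); c['state']=s
    pickle.dump(c,open(f'pics/{tag}.pkl','wb')); cv2.imwrite(f'pics/{tag}.png',cv2.cvtColor(c['frame'],cv2.COLOR_RGB2BGR)); return c
def load(tag): return pickle.load(open(f'pics/{tag}.pkl','rb'))
def cam2world(c):
    if 'rvec' in c:
        R=cv2.Rodrigues(np.array(c['rvec'],float))[0]; t=np.array(c['tvec'],float).ravel()
        return R.T,-R.T@t
    M=np.array(c['mount']); R=np.array(c['state']['orientation']); p=np.array(c['state']['position'])
    return R@M[:3,:3],R@M[:3,3]+p
def cloud(c):
    K=np.array(c['intrinsics']);z=c['range_z'];h,w=z.shape
    v,u=np.mgrid[:h,:w]
    xd=np.stack([(u-K[0,2])/K[0,0],(v-K[1,2])/K[1,1]],-1)
    x=xd.copy()
    for _ in range(8): x=xd/(1+c['k1']*(x**2).sum(-1,keepdims=True))
    P=np.concatenate([x*z[...,None],z[...,None]],-1)
    R,t=cam2world(c); W=P@R.T+t; W[z==0]=np.nan
    return W
def proj(c,P):
    R,t=cam2world(c); q=(np.atleast_2d(P)-t)@R; x=q[:,:2]/q[:,2:]; x=x*(1+c['k1']*(x**2).sum(-1,keepdims=True))
    K=np.array(c['intrinsics']); return np.c_[x[:,0]*K[0,0]+K[0,2],x[:,1]*K[1,1]+K[1,2]]
E
python3 - <<'E'
from h import *
s=status.observe(); print(s['t'],s['position'],s['orientation'],s['force'],s['width'],ctrl.tips_ahead)
for n in('side','top'):
    c=snap(n,n+'0'); print(n,cam2world(c)[1],c['k1'])
c=snap('wrist','wrist0');print(c['mount'])
E
```

```text
pics
0.0 [ 0.1550208  -0.60511305  0.24075617] [[ 9.68708595e-01  2.48200504e-01 -4.10066636e-04]
 [ 2.48200832e-01 -9.68707704e-01  1.31562438e-03]
 [-7.06960751e-05 -1.37623553e-03 -9.99999050e-01]] [-1.00426142 -0.25640099  0.77864508] 0.999078683006021 0.019
side [0.15787397 0.52722578 0.96386625] 0.023981373920043018
top [ 0.50480036 -0.04360669  1.3515784 ] -0.1046502522005748
[[-7.94021356e-04 -9.70099199e-01 -2.42707463e-01  6.65970755e-02]
 [ 9.99999578e-01 -8.82627424e-04  2.56337961e-04 -4.84454351e-04]
 [-4.62893514e-04 -2.42707157e-01  9.70099491e-01 -1.44336435e-01]
 [ 0.00000000e+00  0.00000000e+00  0.00000000e+00  1.00000000e+00]]
```

View pics/side0.png

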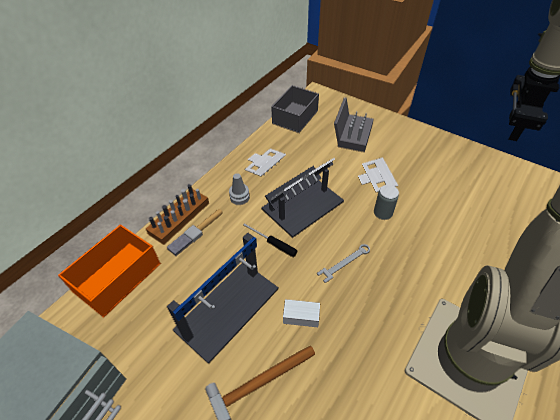

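View pics/top0.png

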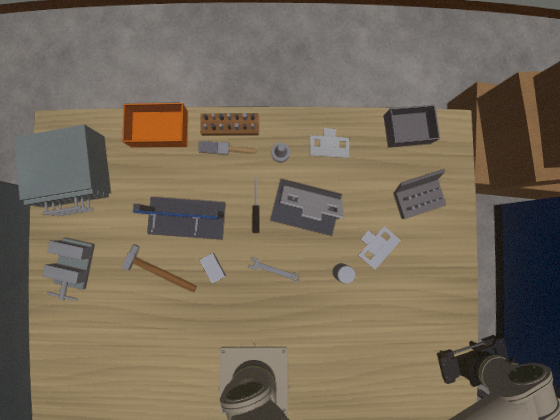

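The top view shows the rack in its cradle near pixel (310,202) and the stand near (185,215), with its hooks pointing down the image (towards the robot). Two flat look-alikes lie at (330,143) and (380,247). Next I measure.

```bash
python3 - <<'E'
from h import *
c=load('top0');W=cloud(c)
for n,(u0,u1,v0,v1) in dict(rack=(260,355,165,245),stand=(125,235,190,250)).items():
    im=cv2.cvtColor(c['frame'],cv2.COLOR_RGB2BGR)[v0:v1,u0:u1]
    cv2.imwrite(f'pics/top_{n}.png',cv2.resize(im,None,fx=7,fy=7,interpolation=cv2.INTER_NEAREST))
    w=W[v0:v1,u0:u1].reshape(-1,3); print(n,np.histogram(w[:,2][~np.isnan(w[:,2])],bins=np.arange(-.01,.24,.01)))
    m=w[(w[:,2]>.006)&(w[:,2]<.02)].astype(np.float32)
    print(cv2.minAreaRect(m[:,:2]*1000))
s=load('side0');im=cv2.cvtColor(s['frame'],cv2.COLOR_RGB2BGR)
cv2.imwrite('pics/side_rack.png',cv2.resize(im[150:240,255:350],None,fx=6,fy=6)); cv2.imwrite('pics/side_stand.png',cv2.resize(im[230:365,165:285],None,fx=4,fy=4))
E
```

```text
rack (array([1693, 3214, 1062,    8,    1,    5,   10,  328,  209,  106,  115,
        117,   81,   88,   95,  151,  122,   43,   34,   58,   20,    0,
          0,    0]), array([-0.01,  0.  ,  0.01,  0.02,  0.03,  0.04,  0.05,  0.06,  0.07,
        0.08,  0.09,  0.1 ,  0.11,  0.12,  0.13,  0.14,  0.15,  0.16,
        0.17,  0.18,  0.19,  0.2 ,  0.21,  0.22,  0.23]))
((600.0428466796875, -187.47434997558594), (326.04364013671875, 272.7102355957031), 89.62366485595703)
stand (array([1132, 2717, 2102,   48,   10,    7,    6,   10,    4,    8,    7,
          5,   12,    7,    9,   10,   19,   51,   93,  320,    2,    0,
          0,    0]), array([-0.01,  0.  ,  0.01,  0.02,  0.03,  0.04,  0.05,  0.06,  0.07,
        0.08,  0.09,  0.1 ,  0.11,  0.12,  0.13,  0.14,  0.15,  0.16,
        0.17,  0.18,  0.19,  0.2 ,  0.21,  0.22,  0.23]))
((549.8403930664062, 253.8616943359375), (379.09686279296875, 203.3382110595703), 89.97343444824219)
```

```bash
python3 - <<'E'
import cv2
a=[cv2.imread(f'pics/{n}.png') for n in('top_rack','top_stand','side_rack','side_stand')]
a=[cv2.resize(x,(400,300)) for x in a]
cv2.imwrite('pics/m1.png',cv2.vconcat([cv2.hconcat(a[:2]),cv2.hconcat(a[2:])]))
E
```

```text
(no output)
```

View pics/m1.png

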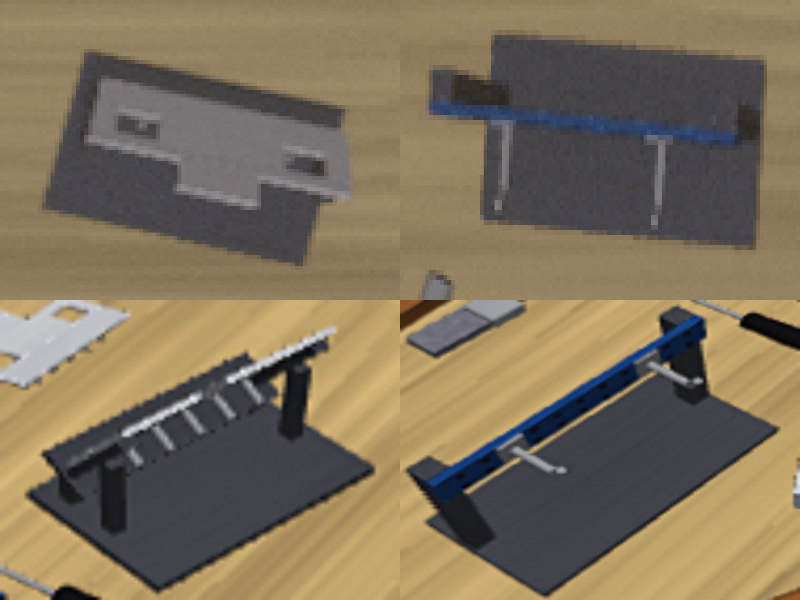

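```bash
python3 - <<'E'
from h import *
c=load('top0');W=cloud(c);f=c['frame'].astype(int)
dark=(f.max(-1)<100)&(f.max(-1)-f.min(-1)<30)
for n,(u0,u1,v0,v1) in dict(rack=(262,352,170,242),stand=(135,232,190,246)).items():
    m=np.zeros_like(dark);m[v0:v1,u0:u1]=True
    q=W[m&dark&(W[...,2]<.022)]; 
    print(n,len(q),np.median(q[:,2]),cv2.minAreaRect(q[:,:2].astype(np.float32)*1000))
m=np.zeros_like(dark);m[190:246,125:232]=True
q=W[m&(W[...,2]>.155)]; blue=(f[...,2]-f[...,0]>40)
b=W[m&blue&(W[...,2]>.165)]; print('strip',len(b),b.min(0),b.max(0)); p=np.polyfit(b[:,1],b[:,0],1);print(p,np.degrees(np.arctan(p[0])), np.median(b[:,2]))
h=W[m&~blue&(f.min(-1)>110)&(W[...,2]>.14)]; print(np.round(h,3).tolist())
m[:]=0;m[170:242,262:352]=True
r=W[m&~dark&(W[...,2]>.05)]; print(len(r))
ctr=r.mean(0)
for _ in range(5):
    U,S,V=np.linalg.svd(r-r.mean(0)); d=(r-r.mean(0))@V[2]; r=r[abs(d)<.005]
nrm=V[2]*np.sign(V[2][2]); print(len(r),r.mean(0),nrm,np.degrees(np.arccos(nrm[2])),'yaw',np.degrees(np.arctan2(nrm[1],nrm[0])),d.std())
yaw=np.arctan2(nrm[1],nrm[0]); y=np.array([-np.sin(yaw),np.cos(yaw),0]); z=np.cross(nrm,y)
print('z',z); a=np.c_[r@y,r@z]; print(a.min(0),a.max(0),r.mean(0)@nrm, cv2.minAreaRect(a.astype(np.float32)))
top=r[a[:,1]>a[:,1].max()-.03]@y; print('tab',top.min(),top.max())
E
```

```text
rack 1189 0.012907939741919394 ((591.03955078125, -182.94094848632812), (220.34771728515625, 147.5583953857422), 75.61759185791016)
stand 2367 0.01314383775184691 ((550.41357421875, 249.83999633789062), (162.36993408203125, 308.5375671386719), 2.7187092304229736)
strip 185 [0.54747905 0.1035688  0.17752081] [0.57219855 0.35528893 0.19148178]
[0.07719593 0.54254807] 4.4142461733656 0.18310843362228058
[[0.558, 0.297, 0.169], [0.558, 0.294, 0.169], [0.555, 0.294, 0.17], [0.552, 0.294, 0.171], [0.549, 0.298, 0.168], [0.549, 0.296, 0.165], [0.548, 0.166, 0.17], [0.548, 0.162, 0.173], [0.546, 0.297, 0.169], [0.546, 0.294, 0.17], [0.545, 0.166, 0.17], [0.545, 0.163, 0.172], [0.542, 0.297, 0.171], [0.543, 0.295, 0.168], [0.542, 0.166, 0.172], [0.542, 0.163, 0.17], [0.539, 0.297, 0.171], [0.539, 0.293, 0.172], [0.539, 0.166, 0.169], [0.539, 0.162, 0.177], [0.536, 0.296, 0.175], [0.537, 0.295, 0.167], [0.536, 0.166, 0.172], [0.536, 0.163, 0.172], [0.533, 0.296, 0.174], [0.533, 0.293, 0.172], [0.533, 0.166, 0.17], [0.533, 0.162, 0.172], [0.53, 0.297, 0.169], [0.53, 0.295, 0.167], [0.53, 0.165,
[... 204 characters left out ...]
68, 0.173], [0.518, 0.166, 0.169], [0.515, 0.169, 0.171], [0.515, 0.166, 0.168], [0.512, 0.297, 0.188], [0.512, 0.296, 0.184], [0.512, 0.169, 0.171], [0.512, 0.166, 0.17], [0.509, 0.298, 0.185], [0.509, 0.296, 0.183], [0.503, 0.169, 0.186], [0.5, 0.169, 0.185], [0.5, 0.166, 0.183]]
1166
1095 [ 0.59745047 -0.19111399  0.12269008] [ 0.79601065 -0.20865664  0.56818082] 55.37653375750071 yaw -14.688359290003719 0.0014501761065294529
z [-0.54961227  0.14406874  0.82290373]
[-0.13185059 -0.3296208 ] [ 0.06538643 -0.16813813] 0.5851642963600736 ((-0.034074559807777405, -0.24745851755142212), (0.1977165937423706, 0.1595076024532318), 1.4807604551315308)
tab -0.06399947520422641 -0.004722914562888492
```

```bash
cat >> h.py <<'E'
def plan(target,yawy=None):
    """tool-frame shift mm to target (translate first, then turn); yawy = world angle deg of tool y wanted"""
    s=status.observe();R=np.array(s['orientation']);d=R.T@(np.array(target)-s['position'])*1000
    print('t',s['t'],'pos',np.round(s['position'],4),'shift',np.round(d,1),'norm',round(np.linalg.norm(d)))
    a=np.degrees(np.arctan2(R[1,1],R[0,1])); print('toolY ang',a,'R22',R[2,2])
    if yawy is not None: print('turn rad',np.radians(-((yawy-a+180)%360-180)))
E
python3 - <<'E'
from h import *
plan([.53,-.18,.31],-104.7)
E
```

```text
t 0.15 pos [ 0.1551 -0.6052  0.2409] shift [ 468.7 -318.9  -68.7] norm 571
toolY ang -75.62926139684537 R22 -0.9999994458591547
turn rad 0.5073801046116656
```

```bash
python3 -m inch '[[0,0,0,-35,0],[0,0,0,-34,0],[0,30,-20,0,0],[0,31.3,-21.3,0,0],[0,31.3,-21.3,0,0],[0,31.3,-21.3,0,0],[0,31.3,-21.3,0,0],[0,31.3,-21.3,0,0],[0,31.3,-21.3,0,0],[0,31.3,-21.3,0,0],[0,31.3,-21.3,0,0],[0,31.3,-21.3,0,0],[0,31.3,-21.3,0,0],[0,31.3,-21.3,0,0],[0,31.3,-21.3,0,0],[0,31.3,-21.3,0,0],[0,31.3,-21.3,0,0]]'; python3 -m inch '[[0,0,0,0,0.127],[0,0,0,0,0.127],[0,0,0,0,0.127],[0,0,0,0,0.127],[0,0,0,0,0],[0,0,0,0,0]]'
python3 - <<'E'
from h import *
plan([.53,-.18,.31],-104.7)
snap('wrist','w1'); s=status.observe(); print(s['joint_pos'],s['force'])
E
```

```text
t: 1.85
position: [0.5304, -0.1798, 0.3104]
orientation: [[0.969, 0.248, -0.0], [0.248, -0.969, -0.0], [-0.0, 0.0, -1.0]]
force: [1.5, 0.3, -0.4]
width: 0.999
t: 2.45
position: [0.5296, -0.181, 0.3104]
orientation: [[0.968, -0.251, -0.0], [-0.251, -0.968, -0.0], [-0.0, 0.0, -1.0]]
force: [0.0, 0.7, 0.6]
width: 0.999
t 2.45 pos [ 0.5296 -0.181   0.3104] shift [ 0.1 -1.   0.4] norm 1
toolY ang -104.51659568284231 R22 -0.9999999644546504
turn rad 0.00320100919677346
[ 36.23108336  10.90665678 -25.48689648  86.41504989   4.69996347
  83.74937196 -93.89623712] [-1.0707953   0.99159736 -0.74660129]
```

View pics/w1.png

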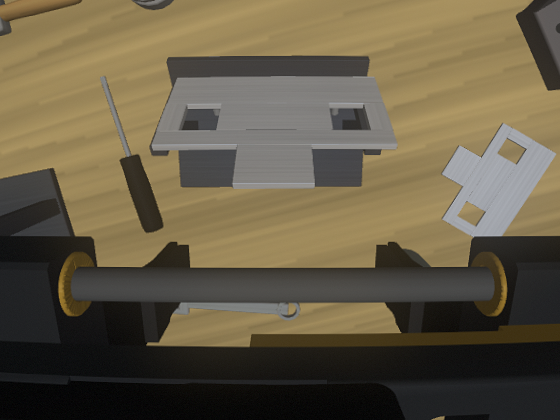

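The wrist view shows the rack's tab at (235–313, 145–187), nicely aligned with the jaw direction. I refine the rack pose from its depth.

```bash
python3 - <<'E'
from h import *
from scipy.optimize import least_squares
c=load('w1');W=cloud(c);f=c['frame'].astype(int)
m=np.zeros(W.shape[:2],bool);m[70:190,145:402]=True
r=W[m&(f.min(-1)>105)&(W[...,2]>.05)]; print(len(r))
for _ in range(6):
    U,S,V=np.linalg.svd(r-r.mean(0),full_matrices=False); d=(r-r.mean(0))@V[2]; r=r[abs(d)<.003]
n=V[2]*np.sign(V[2][2]); print(len(r),n,np.degrees(np.arccos(n[2])),np.degrees(np.arctan2(n[1],n[0])),d.std())
yaw=np.arctan2(n[1],n[0]);y=np.array([-np.sin(yaw),np.cos(yaw),0]);z=np.cross(n,y)
a=np.c_[r@y,r@z];off=r.mean(0)@n
# in-plane edges
print('rng',np.percentile(a,[.3,99.7],axis=0))
zt=np.percentile(a[:,1],99.8)
tab=a[(a[:,1]>zt-.03)]; print('tab y',np.percentile(tab[:,0],[.5,99.5]),'z top',zt)
sh=a[(a[:,1]<zt-.06)]; print('body y',np.percentile(sh[:,0],[.5,99.5]))
yc=tab[:,0]; yc=np.percentile(yc,[.5,99.5]).mean()
for zz in(0,110,132,148,155): 
    print(zz, n*(off-.003)+y*yc+z*(zt-.155+zz/1000))
np.savez('rack.npz',n=n,y=y,z=z)
print(proj(c,n*off+y*yc+z*zt))
E
```

```text
17661
16942 [ 0.79795745 -0.20502504  0.56677035] 55.47468160804174 -14.409725772408605 0.0006060376243291174
rng [[-0.13524309 -0.32453309]
 [ 0.06269191 -0.17065901]]
tab y [-0.06582105 -0.00708058] z top -0.17051124808729337
body y [-0.13499284  0.06252544]
0 [ 0.63422388 -0.20059055  0.06181967]
110 [ 0.57384045 -0.18507579  0.15244601]
132 [ 0.56176376 -0.18197284  0.17057128]
148 [ 0.55298072 -0.17971615  0.18375329]
155 [ 0.54913813 -0.17872884  0.18952042]
[[273.26850569 183.75909507]]
```

```bash
python3 - <<'E'
from h import *
plan([.5502,-.179,.188],-104.41)
E
```

```text
t 2.5 pos [ 0.5297 -0.181   0.3105] shift [ 19.4  -7.1 122.5] norm 124
toolY ang -104.53003945683642 R22 -0.9999999820980938
turn rad -0.0020950837541012
```

```bash
python3 -m inch '[[0,19.4,-7.1,10,0],[0,0,0,30,0],[0,0,0,30,0],[0,0,0,25,0],[0,0,0,17,0],[0,0,0,10.5,0],[0,0,0,0,0],[0,0,0,0,0]]'
python3 - <<'E'
from h import *
plan([.5502,-.179,.188],-104.41)
snap('wrist','w2')
E
```

```text
t: 3.3
position: [0.5507, -0.1792, 0.1888]
orientation: [[0.967, -0.254, 0.001], [-0.254, -0.967, -0.0], [0.001, 0.0, -1.0]]
force: [-0.4, -0.1, 0.2]
width: 0.999
t 3.3 pos [ 0.5507 -0.1792  0.1888] shift [-0.5 -0.   0.8] norm 1
toolY ang -104.68758452324484 R22 -0.9999995462790023
turn rad -0.004844763883201447
```

View pics/w2.png

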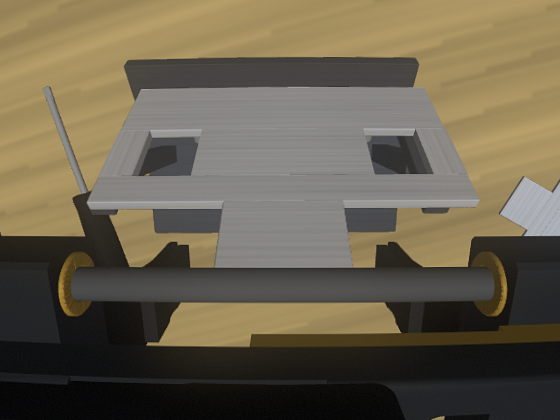

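The tab (217–350 px) sits centred between the fingers (188 and 376 px), so I close gently.

```bash
python3 -m inch '[[0.2,0,0,0,0],[0.3,0,0,0,0],[0.4,0,0,0,0],[0.5,0,0,0,0],[0.6,0,0,0,0],[1,0,0,0,0],[1,0,0,0,0],[1,0,0,0,0]]' 20
```

```text
t: 4.15
position: [0.5503, -0.1792, 0.1882]
orientation: [[0.967, -0.254, 0.0], [-0.254, -0.967, -0.0], [0.0, 0.0, -1.0]]
force: [-0.6, -0.6, 1.6]
width: 0.686
```

```bash
python3 -m inch '[[1,-1,0,-1.5,0],[1,-2,0,-3.5,0],[1,-2,0,-5,0],[1,-2,0,-5,0],[1,0,0,0,0]]' 20; python3 - <<'E'
from h import *
snap('wrist','w3');snap('side','s3')
c=load('s3');cv2.imwrite('pics/s3c.png',cv2.resize(cv2.cvtColor(c['frame'],cv2.COLOR_RGB2BGR)[110:260,220:400],None,fx=4,fy=4))
E
```

```text
t: 4.65
position: [0.5433, -0.1772, 0.2038]
orientation: [[0.967, -0.254, 0.0], [-0.254, -0.967, -0.0], [0.0, 0.0, -1.0]]
force: [0.5, -0.2, -4.2]
width: 0.684
```

View pics/s3c.png

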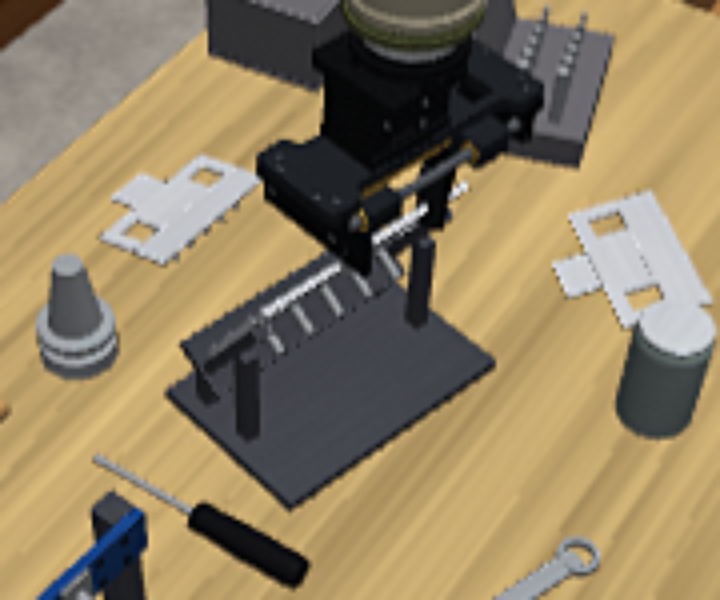

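```bash
cat >> h.py <<'E'
def fitrack(tag,roi=(55,300,60,500),zmin=.02,ref=None,lo=95,near=None):
    c=load(tag);W=cloud(c);f=c['frame'].astype(int)
    R=np.array(c['state']['orientation']);p=np.array(c['state']['position'])
    L=(W-p)@R   # tool frame
    m=np.zeros(W.shape[:2],bool);m[roi[0]:roi[1],roi[2]:roi[3]]=True
    m&=(f.min(-1)>lo)&(W[...,2]>zmin)&(abs(L[...,1])<.11)&(L[...,2]>-.0)&(L[...,2]<.17)
    r=L[m]; rng=np.random.default_rng(0);best=0
    for _ in range(300):
        q=r[rng.choice(len(r),3,False)];n=np.cross(q[1]-q[0],q[2]-q[0]);n/=np.linalg.norm(n)+1e-12
        k=abs((r-q[0])@n)<.002
        if k.sum()>best: best=k.sum();bk=k
    r=r[bk];ctr=r.mean(0);n=np.linalg.svd(r-ctr,full_matrices=False)[2][2];n*=np.sign(n[0])
    n0=n
    y=np.array([0,-1,0])-n*(-n[1]);y/=np.linalg.norm(y);z=np.cross(n,y)
    lean=np.degrees(np.arctan2(-n[2],n[0]))
    print('N',len(r),'n(tool)',np.round(n,4),'lean deg',round(lean,2),'tool-yaw deg',round(np.degrees(np.arctan2(n[1],n[0])),2),'z.tool',np.round(z,3))
    # mid-plane x at tool z=0
    off=ctr@n-.003; print('rack midplane x at tool (.,0,0): %.1f mm'%(off/n[0]*1000))
    a=np.c_[r@y,r@z]; print('y range',np.percentile(a[:,0],[.3,99.7]),'z range',np.percentile(a[:,1],[.3,99.7]))
    return c,n,y,z,off,a
E
python3 - <<'E'
from h import *
fitrack('w3')
fitrack('w2')
E
```

```text
N 42490 n(tool) [ 0.8351 -0.0045 -0.5501] lean deg 33.37 tool-yaw deg -0.31 z.tool [-0.55  -0.    -0.835]
rack midplane x at tool (.,0,0): -0.2 mm
y range [-0.09807101  0.09995741] z range [-0.15237011 -0.00522644]
N 43370 n(tool) [ 0.8248 -0.0043 -0.5653] lean deg 34.43 tool-yaw deg -0.3 z.tool [-0.565  0.    -0.825]
rack midplane x at tool (.,0,0): -1.1 mm
y range [-0.09843513  0.0996919 ] z range [-0.15277527 -0.00576067]
```

View pics/w3.png

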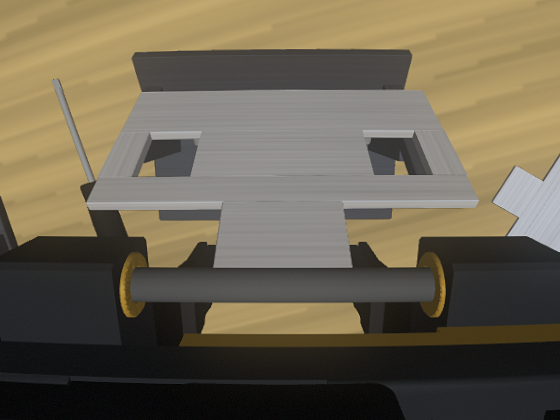

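The rack is held at 33° lean with its weight on the gripper. I lift it clear of the cradle.

```bash
python3 -m inch '[[1,-3,0,-5,0],[1,-6,0,-10,0],[1,-6,0,-12,0],[1,-6,0,-14,0],[1,-6,0,-14,0],[1,-6,0,-14,0],[1,-6,0,-14,0],[1,-6,0,-14,0],[1,-4,0,-14,0],[1,-2,0,-12,0],[1,0,0,-8,0],[1,0,0,-4,0],[1,0,0,0,0]]' 20; python3 - <<'E'
from h import *
snap('wrist','w4');fitrack('w4')
E
```

```text
t: 6.05
position: [0.4944, -0.1644, 0.3383]
orientation: [[0.967, -0.254, 0.0], [-0.254, -0.967, -0.0], [0.0, -0.0, -1.0]]
force: [0.3, -0.7, -3.8]
width: 0.683
N 32348 n(tool) [ 0.9284 -0.0067 -0.3716] lean deg 21.81 tool-yaw deg -0.41 z.tool [-0.372 -0.    -0.928]
rack midplane x at tool (.,0,0): 1.3 mm
y range [-0.09827584  0.09969883] z range [-0.15238979 -0.00387348]
```

It is pivoting upright by itself, so I lower the grip and watch.

```bash
python3 -m inch '[[1,0,0,0,0],[1,0,0,0,0],[1,0,0,0,0]]' 12; python3 - <<'E'
from h import *
snap('wrist','w5');fitrack('w5')
E
```

```text
t: 6.4
position: [0.494, -0.1643, 0.3376]
orientation: [[0.967, -0.254, -0.001], [-0.254, -0.967, 0.0], [-0.001, -0.0, -1.0]]
force: [0.6, -0.1, -4.2]
width: 0.687
N 22493 n(tool) [ 0.9876 -0.0087 -0.1566] lean deg 9.01 tool-yaw deg -0.5 z.tool [-0.157 -0.    -0.988]
rack midplane x at tool (.,0,0): 3.0 mm
y range [-0.09812514  0.09957268] z range [-0.1520568 -0.0016004]
```

```bash
python3 -m inch '[[1,0,0,0,0],[1,0,0,0,0],[1,0,0,0,0]]' 10; python3 - <<'E'
from h import *
snap('wrist','w6');fitrack('w6')
E
```

```text
t: 6.75
position: [0.4942, -0.1643, 0.3381]
orientation: [[0.967, -0.254, 0.0], [-0.254, -0.967, -0.0], [0.0, 0.0, -1.0]]
force: [-0.4, -0.1, -3.3]
width: 0.69
N 22595 n(tool) [ 0.9874 -0.009  -0.1581] lean deg 9.1 tool-yaw deg -0.52 z.tool [-0.158  0.    -0.987]
rack midplane x at tool (.,0,0): 2.9 mm
y range [-0.09821866  0.0995223 ] z range [-0.15226052 -0.00153769]
```

View pics/w6.png

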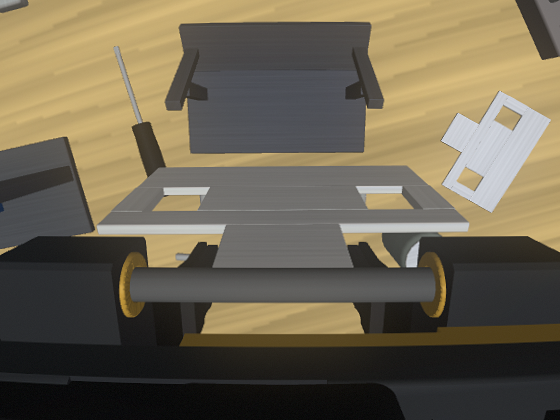

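```bash
python3 -m inch '[[1,0,0,0,0],[1,0,0,0,0]]' 7; python3 - <<'E'
from h import *
snap('wrist','w7');fitrack('w7')
E
```

```text
t: 7.0
position: [0.4942, -0.1643, 0.3381]
orientation: [[0.967, -0.254, 0.0], [-0.254, -0.967, -0.0], [0.0, 0.0, -1.0]]
force: [-0.4, 0.1, -4.4]
width: 0.692
N 21700 n(tool) [ 0.9905 -0.0074 -0.1376] lean deg 7.91 tool-yaw deg -0.43 z.tool [-0.138  0.    -0.99 ]
rack midplane x at tool (.,0,0): 3.0 mm
y range [-0.09833056  0.09954516] z range [-0.15212744 -0.00151624]
```

```bash
python3 - <<'E'
from h import *
plan([.40,.237,.338],-94)
E
```

```text
t 7.05 pos [ 0.4942 -0.1643  0.3381] shift [-193.2 -364.2    0. ] norm 412
toolY ang -104.73679137317413 R22 -0.9999999924808779
turn rad -0.1873923605616117
```

```bash
python3 -m inch '[[1,0,0,0,0],[1,-3,-5,0,0],[1,-6,-11,0,0],[1,-9,-17,0,0],[1,-12,-23,0,0],[1,-14,-27,0,0],[1,-15,-28,0,0],[1,-15,-28,0,0],[1,-15,-28,0,0],[1,-15,-28,0,0],[1,-15,-28,0,0],[1,-15,-28,0,0],[1,-15,-28,0,0],[1,-14,-26,0,0],[1,-12,-22,0,0],[1,-9,-18,0,0],[1,-7,-12,0,0],[1,-5,-7,0,0],[1,-2,-2,0,0],[1,0,0,0,0]]' 20; python3 -m inch '[[1,0,0,0,-0.04],[1,0,0,0,-0.06],[1,0,0,0,-0.06],[1,0,0,0,-0.027],[1,0,0,0,0],[1,0,0,0,0]]'
python3 - <<'E'
from h import *
plan([.40,.237,.338],-94)
snap('wrist','w8');fitrack('w8')
E
```

```text
t: 9.05
position: [0.3953, 0.2401, 0.338]
orientation: [[0.967, -0.254, 0.0], [-0.254, -0.967, -0.001], [0.0, 0.001, -1.0]]
force: [0.2, 0.7, -4.4]
width: 0.686
t: 9.65
position: [0.3959, 0.2397, 0.338]
orientation: [[0.997, -0.072, 0.0], [-0.072, -0.997, -0.0], [0.0, 0.0, -1.0]]
force: [0.8, -0.3, -4.0]
width: 0.684
t 9.65 pos [0.3959 0.2397 0.338 ] shift [4.3 2.4 0. ] norm 5
toolY ang -94.12828935045593 R22 -0.9999999776086386
turn rad -0.002239071560700862
N 4120 n(tool) [ 0.9886 -0.008  -0.1503] lean deg 8.65 tool-yaw deg -0.46 z.tool [-0.15   0.    -0.989]
rack midplane x at tool (.,0,0): 1.2 mm
y range [-0.09877496  0.10005436] z range [-0.15299654 -0.04238364]
```

View pics/w8.png

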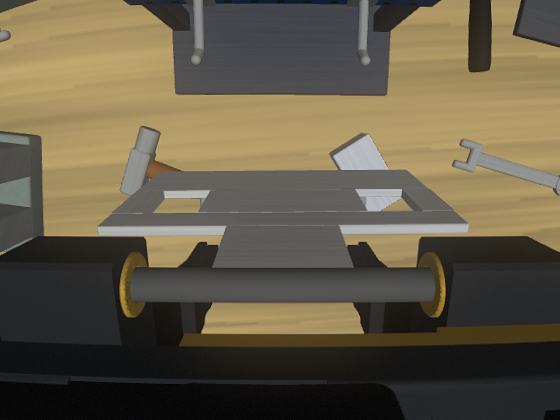

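The hook tips are at (197,60) and (363,60) px, and the stand's foot is square to the image. Next I work out the offset between hooks and windows.

```bash
python3 - <<'E'
from h import *
c=load('w8');W=cloud(c);f=c['frame'].astype(int)
R=np.array(c['state']['orientation']);p=np.array(c['state']['position']);L=(W-p)@R
for n,(u0,u1) in dict(left=(185,210),right=(350,376)).items():
    w=W[0:72,u0:u1];l=L[0:72,u0:u1];k=(w[...,2]>.155)&(f[0:72,u0:u1].min(-1)>100)
    q=w[k];ql=l[k];i=np.argmin(q[:,0])
    print(n,len(q),'tip x min',q[:,0].min(),'z max',q[:,2].max(),'world mean',q.mean(0))
    bar=q[(q[:,0]>q[:,0].min()+.016)];print(' bar: x',bar[:,0].min(),bar[:,0].max(),'ztop',np.percentile(bar[:,2],90),'slope dy/dx',np.polyfit(bar[:,0],bar[:,1],1)[0] if len(bar)>9 else None,'y mean',bar[:,1].mean())
    k2=q[:,0]<q[:,0].min()+.01; print(' tool tip mean',np.round(ql[k2].mean(0)*1000,1),' bar tool',np.round(ql[~k2].mean(0)*1000,1))
# foot front edge
dark=(f.max(-1)<95)&(W[...,2]<.02)&(W[...,2]>.008)
pts=[]
for u in range(185,380,5):
    v=np.where(dark[40:130,u])[0]
    if len(v): pts.append(L[40+v.max(),u])
pts=np.array(pts);a=np.polyfit(pts[:,1],pts[:,0],1);print('foot edge slope deg in tool',np.degrees(np.arctan(a[0])),'x at y0',a[1],'y ends', L[60,170:180,1],L[60,383:392,1])
E
```

```text
left 523 tip x min 0.508964046772754 z max 0.18656773076269728 world mean [0.53553936 0.29608206 0.17264432]
 bar: x 0.5251844789868793 0.5585319986244124 ztop 0.1719022791005757 slope dy/dx -0.08009637129241656 y mean 0.29561521510206396
 tool tip mean [112.6 -66.5 154.7]  bar tool [139.3 -66.3 167.3]
right 480 tip x min 0.4988816720228713 z max 0.18638579182248266 world mean [0.52591085 0.16714517 0.17269727]
 bar: x 0.514967790135756 0.5488225760076554 ztop 0.17185420285443403 slope dy/dx -0.07024749587329283 y mean 0.16675751903593355
 tool tip mean [111.4  63.  154.2]  bar tool [138.9  63.  167.2]
foot edge slope deg in tool -0.4701878987506029 x at y0 0.09696842814413 y ends [-0.13886741 -0.13754142 -0.13646302 -0.13504732 -0.13032998 -0.1298038
 -0.12792876 -0.12690668 -0.12622032 -0.12470482] [0.12065208 0.1216047  0.1228928  0.12406255 0.12532983 0.12603565
 0.13216637 0.13261854 0.13361945]
```

```bash
python3 -m inch '[[1,0,0,0,0.016],[1,0,-3.3,6,0],[1,0,0,12,0],[1,0,0,16,0],[1,0,0,16,0],[1,0,0,16,0],[1,0,0,12,0],[1,0,0,8,0],[1,0,0,0,0],[1,10,0,0,0],[1,15,0,0,0],[1,15,0,0,0],[1,15,0,0,0],[1,10,0,0,0],[1,5,0,0,0],[1,0,0,0,0],[1,0,0,0,0]]' 20
python3 - <<'E'
from h import *
plan([.40,.237,.338],-94)
snap('wrist','w9');fitrack('w9')
snap('side','s9');c=load('s9');cv2.imwrite('pics/s9c.png',cv2.resize(cv2.cvtColor(c['frame'],cv2.COLOR_RGB2BGR)[210:370,150:340],None,fx=4,fy=4))
E
```

```text
t: 11.4
position: [0.4654, 0.2376, 0.2521]
orientation: [[0.996, -0.086, -0.0], [-0.086, -0.996, 0.0], [-0.0, -0.0, -1.0]]
force: [0.4, 0.8, -4.2]
width: 0.685
t 11.4 pos [0.4654 0.2376 0.2521] shift [-65.1   6.2 -85.9] norm 108
toolY ang -94.90582846686615 R22 -0.999999976011134
turn rad -0.015809689205106753
N 21732 n(tool) [ 0.9907 -0.0076 -0.1361] lean deg 7.82 tool-yaw deg -0.44 z.tool [-0.136  0.    -0.991]
rack midplane x at tool (.,0,0): 3.2 mm
y range [-0.09844788  0.09938672] z range [-0.15225201 -0.00148514]
```

View pics/w9.png

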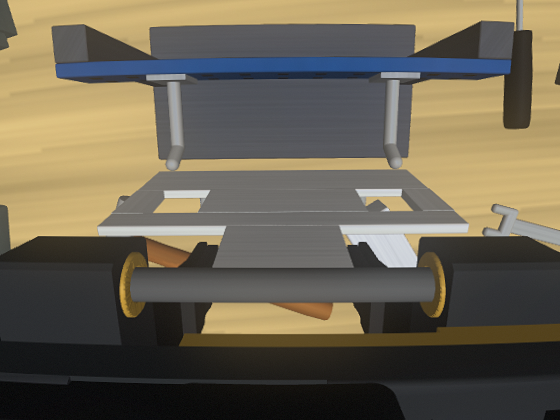

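View pics/s9c.png

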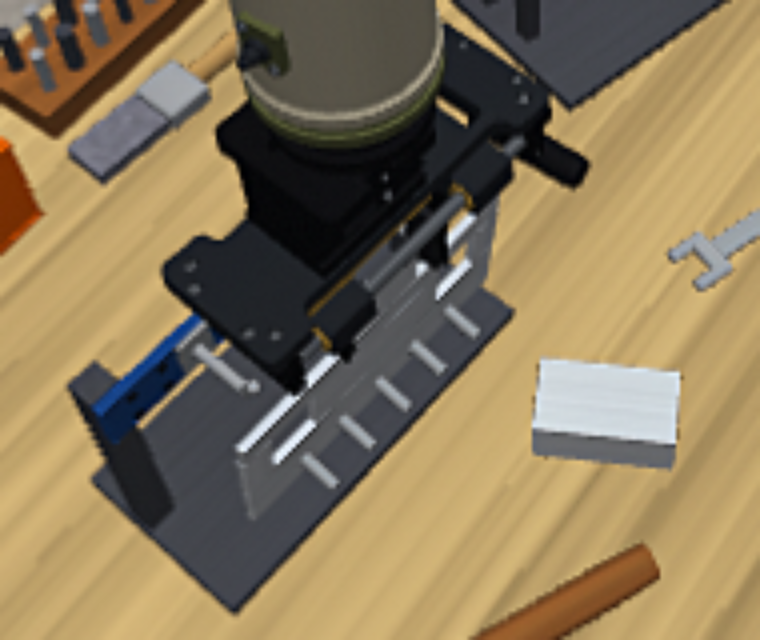

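```bash
cat >> h.py <<'E'
def hooks(tag,rois,vmax):
    c=load(tag);W=cloud(c);f=c['frame'].astype(int)
    R=np.array(c['state']['orientation']);p=np.array(c['state']['position']);L=(W-p)@R*1000
    for u0,u1 in rois:
        w=W[0:vmax,u0:u1];l=L[0:vmax,u0:u1];k=(w[...,2]>.155)&(f[0:vmax,u0:u1].min(-1)>100)
        q=l[k];x0=np.percentile(q[:,0],1);b=q[(q[:,0]>x0+16)&(q[:,0]<x0+45)]
        print('hook tip x',x0,'tip y',q[q[:,0]<x0+6][:,1].mean(),'tip top z',q[:,2].min(),'| bar y',b[:,1].mean(),'top z',np.percentile(b[:,2],10),'dy/dx deg',np.degrees(np.arctan(np.polyfit(b[:,0],b[:,1],1)[0])),'xmax',q[:,0].max())
    return c,W,L,f
E
python3 - <<'E'
from h import *
c,W,L,f=hooks('w9',[(158,190),(380,408)],168)
blue=(f[...,2]-f[...,0]>40)&(W[...,2]>.172)
q=L[:100][blue[:100]];print('strip',np.polyfit(q[:,1],q[:,0],1),q.min(0),q.max(0))
# windows in image: where rack plane absent; find window edges along tool y at rack bar rows
n=np.array([.9907,-.0076,-.1361]); 
d=(L@n); on=abs(d-(3.2*.9907+3))<2.5
for v in (200,205,208):
    r=on[v]; u=np.where(np.diff(r.astype(int)))[0]; print(v,u.tolist(),[np.round(L[v,i+(0 if r[i] else 1)],1).tolist() for i in u])
E
```

```text
hook tip x 40.03880963284992 tip y -63.84359918772086 tip top z 66.1532936604274 | bar y -64.35519528216409 top z 80.42765238097647 dy/dx deg -0.716145272843847 xmax 91.33019053246338
hook tip x 40.135436542772766 tip y 64.8779990426994 tip top z 65.39614645138542 | bar y 64.47353875500549 top z 80.36396865349303 dy/dx deg -0.3416926485672328 xmax 92.46384589353855
strip [7.59265906e-03 9.56699910e+01] [  90.89722553 -128.16916977   65.75412118] [100.47360997 127.75631453  72.46151349]
200 [125, 157, 204, 361, 409, 442] [[17.0, -99.8, 83.3], [15.9, -81.4, 88.0], [17.3, -48.8, 81.5], [17.6, 48.2, 79.7], [16.6, 80.5, 84.0], [18.0, 98.5, 77.6]]
205 [119, 153, 201, 363, 412, 448] [[15.7, -100.2, 74.7], [14.3, -81.7, 80.8], [16.1, -48.9, 72.7], [16.4, 47.7, 71.0], [15.2, 79.9, 76.2], [16.7, 99.0, 69.7]]
208 [115, 150, 199, 251, 252, 365, 415, 452] [[15.3, -100.0, 68.5], [13.8, -81.6, 74.8], [15.1, -49.4, 69.1], [15.5, -18.9, 67.3], [15.6, -17.7, 67.1], [15.7, 47.9, 66.4], [14.4, 80.2, 71.4], [16.0, 99.4, 65.1]]
```

Windows (y −65.2/+64.2) line up with the hooks (−64.3/+64.5). Needed: up 3 mm, forward 58 mm.

```bash
python3 -m inch '[[1,0,0,-3,0],[1,6,0,0,0],[1,8,0,0,0],[1,8,0,0,0],[1,8,0,0,0],[1,8,0,0,0],[1,8,0,0,0],[1,7,0,0,0],[1,5,0,0,0],[1,0,0,0,0],[1,0,0,0,0]]' 20
python3 - <<'E'
from h import *
snap('wrist','w10');fitrack('w10')
snap('side','s10');c=load('s10');cv2.imwrite('pics/s10c.png',cv2.resize(cv2.cvtColor(c['frame'],cv2.COLOR_RGB2BGR)[210:370,150:340],None,fx=4,fy=4))
E
```

```text
t: 12.6
position: [0.5234, 0.2324, 0.2549]
orientation: [[0.996, -0.086, -0.0], [-0.086, -0.996, 0.0], [-0.0, -0.0, -1.0]]
force: [0.3, -0.2, -4.5]
width: 0.684
N 19503 n(tool) [ 0.9906 -0.0091 -0.1362] lean deg 7.83 tool-yaw deg -0.53 z.tool [-0.136  0.    -0.991]
rack midplane x at tool (.,0,0): 3.2 mm
y range [-0.09838771  0.09942417] z range [-0.13295275 -0.00125698]
```

View pics/w10.png

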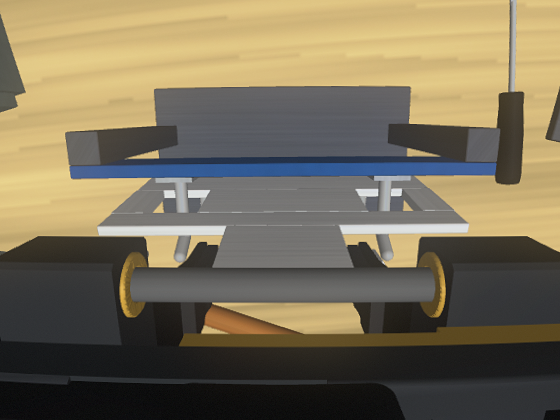

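View pics/s10c.png

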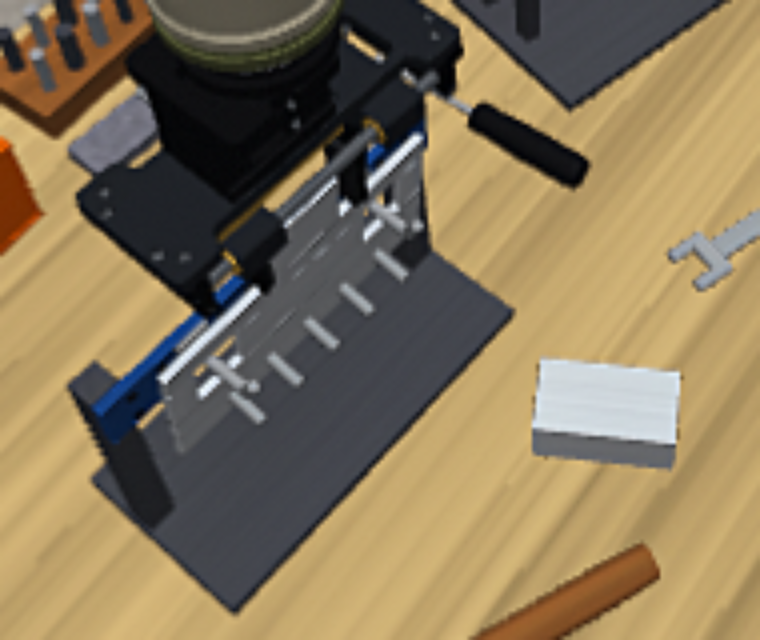

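Both hooks pass through the windows (tips visible in front at (248,387) and (415,227) in the side crop). I lower it, then watch the force.

```bash
python3 -m inch '[[1,0,0,3,0],[1,0,0,5,0],[1,0,0,5,0],[1,0,0,4,0],[1,0,0,2,0],[1,0,0,1,0],[1,0,0,0,0]]' 20; python3 -m inch '[[1,0,0,1,0],[1,0,0,0,0]]'; python3 -m inch '[[1,0,0,1,0],[1,0,0,0,0]]'
```

```text
t: 13.4
position: [0.5236, 0.2323, 0.235]
orientation: [[0.996, -0.086, -0.0], [-0.086, -0.996, -0.0], [-0.0, 0.0, -1.0]]
force: [-0.4, 0.6, -4.2]
width: 0.683
t: 13.6
position: [0.5237, 0.2324, 0.2343]
orientation: [[0.996, -0.086, 0.0], [-0.086, -0.996, 0.0], [0.0, -0.0, -1.0]]
force: [0.4, 0.9, -3.6]
width: 0.687
t: 13.8
position: [0.524, 0.2324, 0.2339]
orientation: [[0.996, -0.086, 0.001], [-0.086, -0.996, 0.0], [0.001, -0.0, -1.0]]
force: [-1.5, -0.4, 4.5]
width: 0.686
```

Contact came at the expected height: force went from −4 to +4.5 N, so the hooks carry the rack. I ease the grip while still holding and check both sides.

```bash
python3 -m inch '[[1,0,0,0,0],[1,0,0,0,0],[1,0,0,0,0]]' 5; python3 - <<'E'
from h import *
s=status.observe();print(s['wrist_torque'],s['force'])
snap('wrist','w11');fitrack('w11')
snap('side','s11');c=load('s11');cv2.imwrite('pics/s11c.png',cv2.resize(cv2.cvtColor(c['frame'],cv2.COLOR_RGB2BGR)[230:350,160:310],None,fx=5,fy=5))
E
```

```text
t: 14.1
position: [0.5241, 0.2323, 0.2338]
orientation: [[0.996, -0.086, 0.002], [-0.086, -0.996, 0.0], [0.001, -0.0, -1.0]]
force: [-0.9, -2.0, 5.6]
width: 0.69
[-0.37095654  0.1714055  -0.0008694 ] [-0.92260832 -2.01203613  5.63468182]
N 17640 n(tool) [ 0.992  -0.0066 -0.1262] lean deg 7.25 tool-yaw deg -0.38 z.tool [-0.126  0.    -0.992]
rack midplane x at tool (.,0,0): 3.3 mm
y range [-0.0984484   0.09947834] z range [-0.11796216 -0.00125821]
```

View pics/s11c.png

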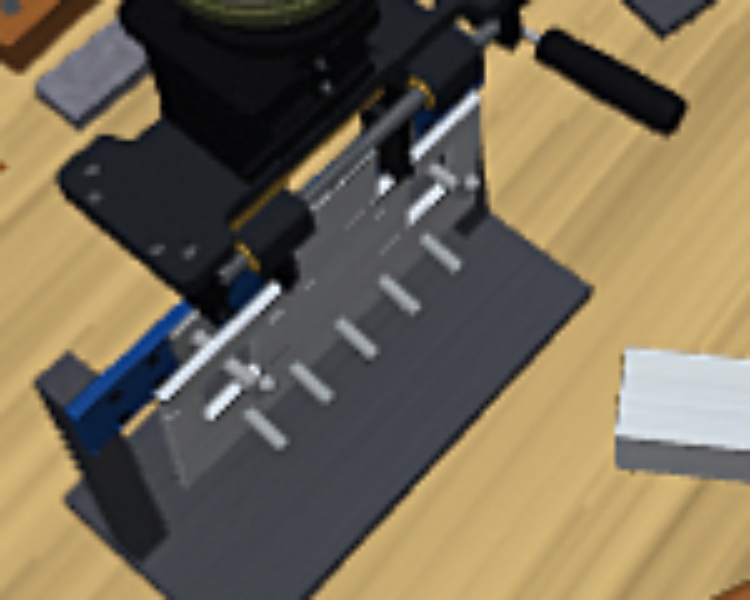

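View pics/w11.png

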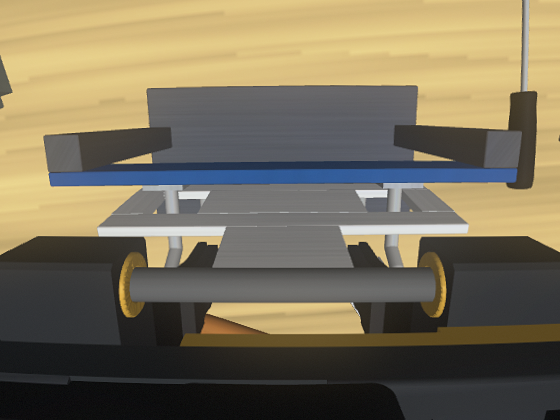

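The wrist moment (−0.37 Nm about x) says the right hook carries most of the load. I lower a touch more at light grip so that the left one seats too.

```bash
python3 -m inch '[[1,0,0,0.7,0],[1,0,0,0,0]]' 5; python3 - <<'E'
from h import *
s=status.observe();print(s['wrist_torque'],s['force'])
E
python3 -m inch '[[1,0,0,0.7,0],[1,0,0,0,0]]' 4; python3 - <<'E'
from h import *
s=status.observe();print(s['wrist_torque'],s['force'])
E
```

```text
t: 14.4
position: [0.5242, 0.2323, 0.2332]
orientation: [[0.996, -0.086, 0.002], [-0.086, -0.996, 0.0], [0.002, -0.0, -1.0]]
force: [-1.1, -2.2, 7.0]
width: 0.69
[-0.34635189  0.12511837  0.00110783] [-1.11377203 -2.24082387  7.04061153]
t: 14.6
position: [0.5242, 0.2323, 0.2324]
orientation: [[0.996, -0.086, 0.002], [-0.086, -0.996, 0.0], [0.002, -0.0, -1.0]]
force: [-0.7, -1.0, 5.0]
width: 0.691
[-0.32308017  0.03534485 -0.01748169] [-0.73932507 -1.00686496  4.95390597]
```

Both hooks now carry load (about 7 N on the right and 2 N on the left while still held). I open slowly.

```bash
python3 -m inch '[[1,0,0,0,0],[0.31,0,0,0,0],[0.3,0,0,0,0],[0.29,0,0,0,0],[0.27,0,0,0,0],[0.25,0,0,0,0],[0.2,0,0,0,0],[0.1,0,0,0,0],[0.02,0,0,0,0],[0,0,0,0,0],[0,0,0,0,0],[0,0,0,0,0]]' 3; python3 - <<'E'
from h import *
s=status.observe();print(s['wrist_torque'],s['force'])
snap('wrist','w12');fitrack('w12')
snap('side','s12');c=load('s12');cv2.imwrite('pics/s12c.png',cv2.resize(cv2.cvtColor(c['frame'],cv2.COLOR_RGB2BGR)[230:350,160:310],None,fx=5,fy=5))
E
```

```text
t: 15.8
position: [0.5236, 0.2322, 0.2316]
orientation: [[0.996, -0.086, 0.0], [-0.086, -0.996, -0.0], [0.0, 0.0, -1.0]]
force: [0.5, 0.9, -0.9]
width: 0.996
[ 0.04341844  0.00156465 -0.02100939] [ 0.5165126   0.88447951 -0.91251381]
N 14759 n(tool) [ 0.9997 -0.0103 -0.0204] lean deg 1.17 tool-yaw deg -0.59 z.tool [-0.02  0.   -1.  ]
rack midplane x at tool (.,0,0): 10.6 mm
y range [-0.0981426   0.09934458] z range [-0.14441781 -0.00053997]
```

View pics/w12.png

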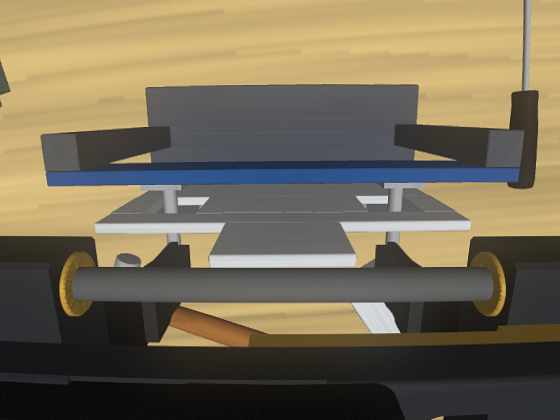

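Released: the rack hangs at ~1° lean, its tab (212–355 px) free between the fingers. I withdraw straight up.

```bash
python3 -m inch '[[0,0,0,-5,0],[0,0,0,-10,0],[0,0,0,-15,0],[0,0,0,-20,0],[0,0,0,-20,0],[0,0,0,-20,0],[0,-15,0,-10,0],[0,-25,0,0,0],[0,-30,0,0,0],[0,-30,0,0,0],[0,-20,0,0,0],[0,0,0,0,0],[0,0,0,0,0],[0,0,0,0,0],[0,0,0,0,0],[0,0,0,0,0]]'; python3 - <<'E'
from h import *
a=[]
for i,n in enumerate(('wrist','side','top')): 
    c=snap(n,f'{n}13')
f=cv2.imread('pics/wrist13.png');s=cv2.imread('pics/side13.png');t=cv2.imread('pics/top13.png')
cv2.imwrite('pics/m13.png',cv2.vconcat([cv2.hconcat([cv2.resize(f,(400,300)),cv2.resize(s[230:350,160:320],(400,300))]),cv2.hconcat([cv2.resize(t,(400,300)),cv2.resize(s,(400,300))])]))
W=cloud(load('wrist13'));fr=load('wrist13')['frame'].astype(int)
E
python3 -m inch '[[0,0,0,0,0],[0,0,0,0,0],[0,0,0,0,0],[0,0,0,0,0],[0,0,0,0,0]]'; python3 - <<'E'
from h import *
a=load('wrist13');b=snap('wrist','wrist14');print('pix diff',np.abs(a['frame'].astype(int)-b['frame']).mean(), (np.abs(a['frame'].astype(int)-b['frame']).max(-1)>40).sum())
s=load('side13');b=snap('side','side14');d=np.abs(s['frame'].astype(int)-b['frame']).max(-1);print((d>40).sum())
W=cloud(a);f=a['frame'].astype(int)
R,t=cam2world(a)
s=status.observe();print(s['force'],s['position'])
E
```

```text
t: 17.5
position: [0.4045, 0.2425, 0.3315]
orientation: [[0.996, -0.086, -0.001], [-0.086, -0.996, 0.001], [-0.001, -0.0, -1.0]]
force: [-1.0, 0.1, -0.7]
width: 0.994
t: 18.15
position: [0.404, 0.2426, 0.3316]
orientation: [[0.996, -0.086, 0.0], [-0.086, -0.996, -0.0], [0.0, 0.0, -1.0]]
force: [0.8, -0.1, 0.3]
width: 1.004
pix diff 1.2388690476190476 177
265
[-0.18941428 -0.10265471 -0.04338989] [0.4040475  0.24260714 0.33163721]
```

View pics/m13.png

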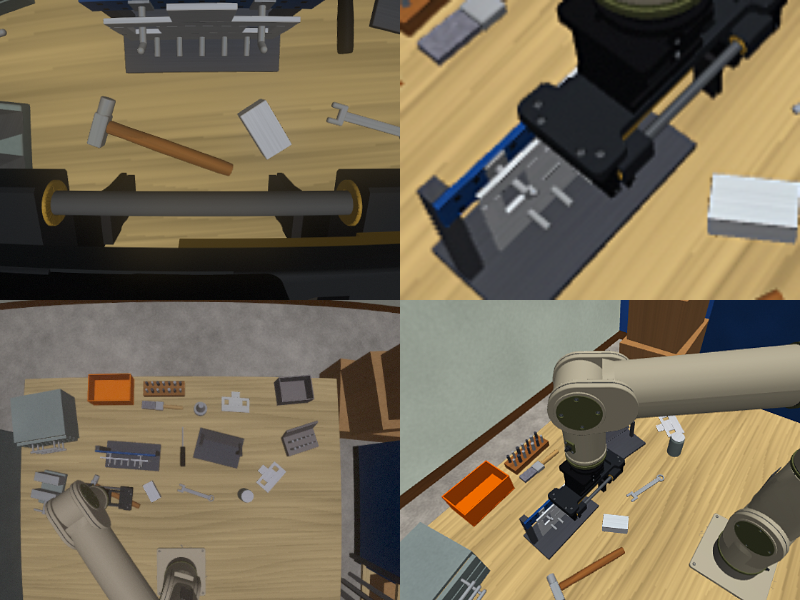

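The rack hangs on both hooks, pegs outward; nothing else has moved. I check that the residual swing has died out.

```bash
python3 -m inch '[[0,0,0,0,0],[0,0,0,0,0],[0,0,0,0,0],[0,0,0,0,0],[0,0,0,0,0],[0,0,0,0,0],[0,0,0,0,0],[0,0,0,0,0],[0,0,0,0,0],[0,0,0,0,0],[0,0,0,0,0],[0,0,0,0,0],[0,0,0,0,0],[0,0,0,0,0],[0,0,0,0,0]]' >/dev/null
python3 - <<'E'
from h import *
snap('wrist','wrist15')
b=[cv2.cvtColor(load(f'wrist1{i}')['frame'],cv2.COLOR_RGB2GRAY)[0:110,140:430] for i in (3,4,5)]
for i,j in((0,1),(1,2)):
    print(cv2.phaseCorrelate(b[i][50:80].astype(float),b[j][50:80].astype(float)), (cv2.absdiff(b[i],b[j])>30).sum())
im=cv2.cvtColor(load('wrist15')['frame'],cv2.COLOR_RGB2BGR)[0:120,130:440];cv2.imwrite('pics/w15c.png',cv2.resize(im,None,fx=2.5,fy=2.5))
W=cloud(load('wrist15'))[0:120,130:440].reshape(-1,3)
k=(W[:,2]>.205)&(W[:,2]<.26);print('tab top',W[k].mean(0),W[k][:,2].max(),k.sum())
E
```

```text
((-0.04348054441226168, -0.11295200452807386), 0.9703344112651003) 289
((0.000966643466512096, -0.030330015717838776), 1.0119282187016838) 0
tab top [0.53367429 0.23186387 0.22867996] 0.2384952486687453 2076
```

View pics/w15c.png

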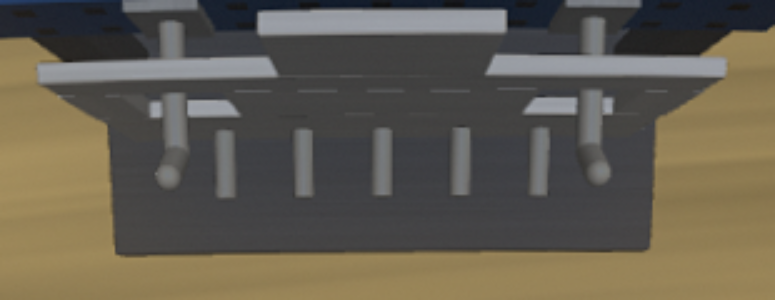

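The close-up shows both hooks through the windows and the five pegs facing out. The last two pictures are identical, so the rack is still. I hand in.

```bash
python3 -c "
from cell import order,status
print(order.sign_off(), status.observe()['t'])"
```

```text
the job is handed in; nothing more can be done
the job is handed in; nothing more can be done
```

The rack is hanging on both hooks with its pegs facing outward, and I handed the job in at about 20 s. I gripped the rack across the width of its tab and lifted it out of the cradle. It then swung nearly upright in a lighter grip. I passed both windows over the hooks and lowered it until the wrist force went from −4 N to +5 N, and only then let go.

**Last checks**
- **Hanging:** both hooks pass through their windows. The rack leaned about 1° right after release. The tab's top edge is at 0.235–0.238 m; the drawing gives 0.235 m.
- **Stillness:** the first pair of pictures after withdrawing still showed a slight swing. A pair taken 1.5 s apart after that showed none.
- **Robot:** the gripper is open and clear of the rack, with force readings near zero.
- **Bystanders:** none of the loose things looked moved in the last pictures. I judged that by eye and did not measure it.

**One uneven reading:** while I still held the rack, the wrist moment suggested an uneven load, about 7 N on the right hook and 2 N on the left. I estimated that split from the wrist force and moment.

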